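# Load the shaker and snap its hold-down covers shut

## Task

Load the blue-capped tube cassette into the shaker: lift it out of its storage cradle by its ends, stand it upright on the black mat and let go, then take it again by its long sides and lower it, upright and without dropping it, onto the floor of the shaker's bay. Then swing both yellow hold-down covers over it and press each one down until its catch clicks and holds it fully shut, feeling for the click and never pushing on the shaker with more than about 35 N. Leave the orange-capped cassette, the amber bottle and the beaker where they stand.

Things in the scene. Friction and masses are not known exactly. Their poses are not given: they have to be found in the camera images.
- blue_cassette: the cassette to load: white block 36 (x) x 64 (y) x 34 mm (z), 8 blue caps 2 mm proud on top, blue grip patches on the long sides; about 0.12 kg. Origin: centre of its underside, z up, y lengthwise. May go in either way round. Starts in its cradle, whose walls hide its long sides: it can be taken there only by its ends
- orange_cassette: an identical cassette with orange caps, standing in the other cradle; not to be moved. Same frame
- cradle_a: grey storage cradle of the blue-capped cassette: base 56 (x) x 100 (y) x 8 mm, with two walls 44 mm long (y) and 6 mm thick, inner faces 39 mm apart, reaching 42 mm above the bench. Fixed. Origin: centre of its underside; the cassette stands on its base at 8 mm, lengthwise along y
- cradle_b: the other, identical cradle, with the orange-capped cassette
- mat: black rubber set-down mat 120 x 120 x 3 mm, fixed. Origin: centre of its underside, so its top is 3 mm above the origin
- shaker: blue bench shaker 170 (x) x 190 (y) mm, fixed; bay floor 75 mm above the bench. Origin: centre of its underside, front panel to -x. The bay runs along y between end blocks (69 mm apart, 34 mm tall above the bay floor, |y| 34.5 to 66, 40 mm wide). Corner guides 12 mm tall, |y| 22 to 34, 40 mm apart in x; between them the long sides are open. Catch posts at x 28 to 36, |y| 23 to 33, 50 mm tall
- bay (a point): centre of the bay floor: the cassette's origin belongs here (axes as the shaker's)
- cover_left (a joint): yellow cover on the shaker's +y side: 0 = shut, level; grows as it opens (at the start 1.6 to 2.1, leaning outwards). Plate 44 mm wide (x), 2 to 46 mm from its hinge axis, 5 mm thick about the axis plane; shut, it reaches over the cassette. A light spring reopens it unless its catch holds; the catch yields at about 0.2 rad to 12 to 17 N near the free edge, then pulls it to 0
- cover_right (a joint): the same for the cover on the shaker's -y side
- cover_left_hinge (a point): middle of the left cover's hinge axis, which runs along the shaker's x; 58 mm from the bay's centre, 41 mm above the bay floor (axes as the shaker's)
- cover_right_hinge (a point): middle of the right cover's hinge axis, likewise on the -y side
- cover_left_edge (a point): middle of the left cover's free edge, 46 mm from the hinge axis
- cover_right_edge (a point): middle of the right cover's free edge
- bottle: amber bottle with a blue cap, 60 mm wide, 150 mm tall; not to be moved. Origin: centre of its underside
- beaker: glass beaker 66 mm wide, 85 mm tall; not to be moved. Origin: centre of its underside

How it is judged:
By the outcome, as a careful person would: the job done as asked, in the order asked, and still so for the second after the job is handed in, with the robot touching nothing.
It also fails if it takes over 72 s, if anything falls off the work surface, if the arm or the gripper's body presses on something with over 40 N, if the wrist force passes 120 N, or if a joint passes its speed limit or range.

## Robot

A 6-joint arm with a two-finger parallel gripper is mounted at the origin on the work surface. World frame = base frame: x ahead of the robot, y to its left, z up, the work surface at z = 0. Lengths are in m, angles in rad, forces in N, time in s.
With the tool pointing down it reaches from about 0.25 to 0.8 m from the base axis. Payload 8.5 kg.
Tool frame: the origin (TCP) lies on the mounting face of the last link; the fingertips stand 173 mm ahead of it and the grasp point (between the pads) lies 155 mm ahead of it; z points along the fingers, y is the line along which they close (so a half turn about z gives the same grasp; the last joint's range is limited). The gripper opens to 85 mm and grips with 20 to 120 N. Pads are 22 mm wide; open, the fingers measure 114 mm over their backs; the gripper's body (76 mm by 85 mm) begins 54 mm behind the grasp point. The pads swing forward as they close: fully open they stand 13 mm farther back than shut.
Start: joints at [1.27, 0.238, -0.013, 1.319, 0, 1.571], TCP at [0.156, 0.501, 0.405] pointing down, gripper open.
Joint ranges: [-2.66, 2.66], [-1.03, 1.9], [-1.14, 1.46], [-1.82, 2.27], [-1.45, 1.34], [-3.14, 3.14]. Speed limits (rad/s): [2.22, 2.22, 2.79, 3.14, 3.14, 3.14].

## Interface

Orientations are given as a 3x3 rotation matrix whose columns are the frame's x, y, z axes.
In Python, from station import observe, camera, calibration, hand_in, search_frame, trace gives the robot as it stands.
- The arm moves only by the shell command python3 -m creep 'ROWS' [OPENING]. ROWS is a JSON object of lists of equal length, an entry for each row: "slide": the shift along the tool's x, y, z in mm, a list of three; "spin": the turn about the tool's z in rad. In form: {"slide": [[x, y, z], ...], "spin": [spin, ...]}. A call has 1 to 5 rows; each row is the pose to reach, as a shift and turn from the pose commanded when the call began, along the tool's axes at that moment; what a row does not reach only later rows make up. A row lasts 1/10 s, in which the tool goes at most 50 mm and 8.59 degrees, less where a joint would pass 70% of its speed; a pose out of reach is approached as far as the arm can. A call with a gripper value outside its range is refused whole. OPENING is the finger opening in mm, from 0 to 85.4, set as the call begins (- or left out, the last holds). The fingers move at their own pace and stop on an object; the grip force is fixed at half the most. Time passes only in rows, so rows that repeat a pose let the fingers close. It gives the time, the measured TCP pose, the force, the opening and the grip force at its end, in the units of the state.
- observe(): the state, without advancing time (a new reading comes with each control period).
- camera(name): name is "scene" or "top"; returns the picture (384x512x3 uint8, red, green, blue); there is no depth.
- calibration(name): a dict with "intrinsics" (3x3 intrinsics, pixels), "rvec" (rotation vector, rad) and "tvec" (3), from world to camera coordinates, as OpenCV has them. Camera axes: x right, y down, z forward; pixel columns grow to the right and rows downward; lengths in m; the calibration is good to about 2 mm. A picture is of the moment at which its call begins. calibration takes no time and is no camera call.
- hand_in(): hands the job in; it is judged then, once.
Trained networks look in the newest picture that a camera, given by its name, has taken for a name from the list of things; names that differ only in an ending like _2 or _b are one class to them, and where a whole thing is asked for, a point or a joint stands for the part that bears it (a point fixed in the world has none). Each returns a list of dicts, best first, with "confidence" (0 to 1); they miss things now and then, are a little off and sometimes report something else, mostly with a low value. They report only what shows in the picture. A call takes as long as a camera call.
- search_frame(camera, label): "position" ([column, row] as shares, 0 to 1, of the picture: columns of its width, rows of its height, amid what is visible of it).
- trace(camera, label): "mask" (384x512 bool, what is visible of it) and "position" ([column, row] as shares, 0 to 1, of the picture: columns of its width, rows of its height, amid what is visible of it).
The state is a dict: "time_s": time; "joint_positions": joint angles; "qd": joint speeds; "effort": joint torques, N m; "eef_pos": TCP position; "eef_rot": TCP orientation; "wrist_force": force on the tool from outside, world axes, zero at the start; "moment": the same for the moment, N m; "gripper_width": opening from 0.0 (shut) to 1.0 (fully open); "grasp_force": force on a finger pad.
Only numpy, scipy, OpenCV 4.12 (cv2) and the standard library are available. Lean on these libraries where they do the work, as an engineer would, in place of code of your own. Each camera call takes 0.05 s, during which the arm holds its last target. There are 200 camera calls.

## Working session

There is one attempt and no reset: what is moved stays moved. The work goes in short steps, Python scripts to look and compute and a shell command to move; the robot and the scene stay as the last step left them, time stands still between calls to the robot, and variables do not carry over. Pictures are saved under pics/ and viewed, at most 10 in all, crops included, and the job is handed in when it is done.

```bash
ls; mkdir -p pics; cat > h.py <<'E'
import numpy as np, cv2
from station import *
def cal(n):
    c=calibration(n); return np.array(c["intrinsics"],float),np.array(c["rvec"],float),np.array(c["tvec"],float)
def ray(n,px):
    K,r,t=cal(n); R=cv2.Rodrigues(r)[0]
    d=R.T@np.linalg.inv(K)@np.array([px[0],px[1],1.]); return -R.T@t.ravel(), d
def atz(n,px,z):
    o,d=ray(n,px); return o+d*(z-o[2])/d[2]
def proj(n,P):
    K,r,t=cal(n); return cv2.projectPoints(np.array(P,float).reshape(-1,1,3),r,t,K,None)[0].reshape(-1,2)
def shot(n,f):
    im=camera(n); cv2.imwrite(f,cv2.cvtColor(im,cv2.COLOR_RGB2BGR)); return im
E
python3 - <<'E'
from h import *
for n in("scene","top"):
    shot(n,f"pics/{n}0.png"); print(n,ray(n,(256,192)),cal(n)[0][0,0])
s=observe(); print(s)
for l in["blue_cassette","orange_cassette","cradle_a","mat","shaker","bottle","beaker","cover_left","cover_right","cover_left_edge"]:
    for n in("scene","top"):
        for d in search_frame(n,l)[:3]:
            p=np.array(d["position"])*[512,384]; print(l,n,round(d["confidence"],2),p.round(1),atz(n,p,0.0).round(3))
E
```

```text
pics
scene (array([1.20513815, 0.02981716, 0.64000995]), array([-0.77834121, -0.04467005, -0.62638066])) 354.3178756163959
top (array([ 0.4831258 , -0.00380211,  1.26147063]), array([ 0.07102076, -0.01960904, -0.99731398])) 446.45195541637514
{'time_s': 0.1, 'joint_positions': array([ 1.26996376e+00,  2.38669942e-01, -1.41593372e-02,  1.31921255e+00,
        6.90194429e-06,  1.57075702e+00]), 'qd': array([ 0.00071294, -0.00128458,  0.0025896 ,  0.00175602,  0.00028205,
       -0.00058217]), 'effort': array([-1.63348090e-03, -5.39719391e+01,  3.46996987e+01,  1.34341931e-02,
       -1.07430992e-04, -1.57198338e-05]), 'eef_pos': array([0.15551732, 0.5012697 , 0.40417259]), 'eef_rot': array([[-9.55101763e-01,  2.96277710e-01, -3.75653360e-04],
       [ 2.96277948e-01,  9.55101025e-01, -1.18752104e-03],
       [ 6.95089602e-06, -1.24550124e-03, -9.99999224e-01]]), 'wrist_force': array([ 0.21535254, -0.1782887 ,  0.72598482]), 'moment': array([-0.01483039,  0.07948392,  0.01391684]), 'grasp_force': 0.0, 'gripper_width': 1.0029527586720286}
blue_cassette scene 0.66 [308.2 194.2] [0.415 0.1
[... 844 characters left out ...]
320.9 258.8] [0.653 0.147 0.   ]
bottle scene 0.5 [191.2 181.4] [ 0.366 -0.213  0.   ]
bottle top 0.91 [195.7 137. ] [0.731 0.143 0.   ]
beaker scene 0.74 [127.2 188.7] [ 0.407 -0.396  0.   ]
beaker scene 0.49 [191.8 184. ] [ 0.378 -0.209  0.   ]
beaker top 0.67 [379.8 227.2] [ 0.472 -0.378  0.   ]
beaker top 0.42 [280.4 202.4] [ 0.543 -0.098  0.   ]
cover_left top 0.59 [258.7 203.1] [ 0.541 -0.036  0.   ]
cover_left top 0.38 [142.1 184.7] [0.594 0.294 0.   ]
cover_right scene 0.68 [190.6 182.9] [ 0.373 -0.214  0.   ]
cover_right top 0.6 [283.6 199.9] [ 0.55  -0.107  0.   ]
cover_right top 0.59 [309.3 199.4] [ 0.552 -0.18   0.   ]
cover_left_edge top 0.56 [258.4 201.6] [ 0.546 -0.035  0.   ]
```

View pics/top0.png

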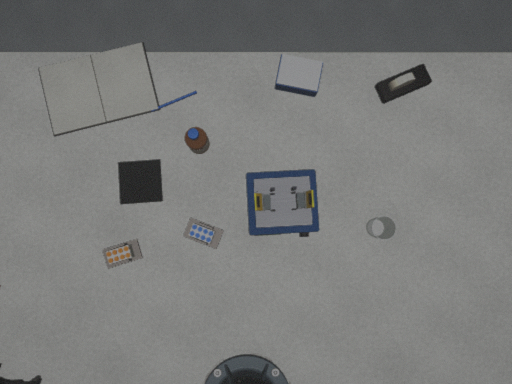

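View pics/scene0.png

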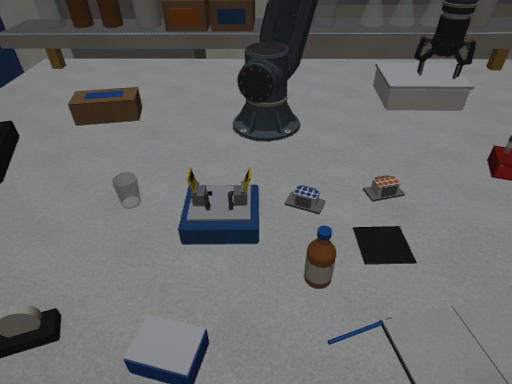

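The top view shows the blue cassette at about (202,233), the orange one at (119,255), the mat at (141,182) and the shaker at (283,203) with both covers standing open. The scene view agrees. Next I'll fit poses to the masks.

```bash
cat > fit.py <<'E'
from h import *
from scipy.optimize import minimize
S=4
def box(x0,x1,y0,y1,z0,z1): return [[x,y,z] for x in(x0,x1) for y in(y0,y1) for z in(z0,z1)]
def cen(w,l,z0,z1): return box(-w/2,w/2,-l/2,l/2,z0,z1)
M={"shaker":[cen(.17,.19,0,.075)],"mat":[cen(.12,.12,0,.003)],
 "cradle":[cen(.056,.1,0,.008),box(-.0255,-.0195,-.022,.022,0,.042),box(.0195,.0255,-.022,.022,0,.042),cen(.036,.064,.008,.042)],
 "cass":[cen(.036,.064,0,.036)]}
def rend(n,boxes,p,z=0):
    c,s=np.cos(p[2]),np.sin(p[2]); R=np.array([[c,-s,0],[s,c,0],[0,0,1]])
    im=np.zeros((384*S,512*S),np.uint8)
    for b in boxes:
        q=proj(n,np.array(b)@R.T+[p[0],p[1],z]); q=(q+.5)*S-.5
        cv2.fillConvexPoly(im,cv2.convexHull((q*16).astype(np.int32)),255,shift=4)
    return cv2.resize(im,(512,384),interpolation=cv2.INTER_AREA)/255.
def fit(masks,boxes,p0,z=0):
    def f(u):
        p=[u[0]/100,u[1]/100,u[2]/10]
        e=0
        for n,m in masks.items():
            a=rend(n,boxes,p,z); e+=np.abs(a-m).sum()/m.sum()
        return e/len(masks)
    best=None
    for y in p0[2]:
        r=minimize(f,[p0[0]*100,p0[1]*100,y*10],method="Nelder-Mead",options=dict(initial_simplex=np.array([[p0[0]*100+a,p0[1]*100+b,y*10+c] for a,b,c in[(0,0,0),(1,0,0),(0,1,0),(0,0,2)]]),xatol=.005,fatol=1e-4))
        if best is None or r.fun<best.fun: best=r
    return np.array([best.x[0]/100,best.x[1]/100,best.x[2]/10]).round(4),round(best.fun,3)
def pick(n,l,near):
    ds=[d for d in trace(n,l)]
    q=proj(n,near)[0]
    d=min(ds,key=lambda d:np.linalg.norm(np.array(d["position"])*[512,384]-q))
    m=np.array(d["mask"]).astype(float); print(l,n,round(d["confidence"],2),m.sum()); return m
E
python3 - <<'E'
from fit import *
Y=np.arange(-1.5,1.6,.4)
for nm,l,k,g in[("mat","mat","mat",(.597,.296,0)),("shaker","shaker","shaker",(.55,-.1,.05)),("cr_a","cradle_a","cradle",(.45,.12,.02)),("cr_b","cradle_b","cradle",(.39,.34,.02))]:
    ms={n:pick(n,l,g) for n in("top","scene")}
    np.savez(f"m_{nm}",**ms)
    for s in(["top"],["scene"],["top","scene"]): print(nm,s,*fit({n:ms[n] for n in s},M[k],(g[0],g[1],Y)))
E
python3 - <<'E'
import cv2,numpy as np
t=cv2.imread('pics/top0.png');s=cv2.imread('pics/scene0.png')
a=cv2.resize(t[160:245,175:325],None,fx=5.3,fy=3.5*1.0,interpolation=cv2.INTER_CUBIC)[:300]
a=cv2.resize(t[165:240,180:325],(580,300),interpolation=cv2.INTER_CUBIC)
b=cv2.resize(s[163:245,178:328],(549,300),interpolation=cv2.INTER_CUBIC)
c=np.zeros((600,580,3),np.uint8);c[:300]=a;c[300:,:549]=b
cv2.imwrite('pics/crop0.png',np.clip(c*1.6,0,255).astype(np.uint8))
E
```

```text
mat top 0.97 1792.0
mat scene 0.57 1888.0
mat ['top'] [0.6044 0.3    0.065 ] 0.032
mat ['scene'] [ 0.602   0.2982 -1.494 ] 0.041
mat ['top', 'scene'] [0.6035 0.2992 1.6388] 0.045
shaker top 0.81 4533.0
shaker scene 0.93 4756.0
shaker ['top'] [ 0.5407 -0.0952  0.0492] 0.032
shaker ['scene'] [ 0.5306 -0.1     0.0619] 0.128
shaker ['top', 'scene'] [ 0.5406 -0.0958  0.049 ] 0.098
cradle_a top 0.8 371.0
cradle_a scene 0.94 522.0Traceback (most recent call last):
  File "<stdin>", line 6, in <module>
  File "fit.py", line 25, in fit
    r=minimize(f,[p0[0]*100,p0[1]*100,y*10],method="Nelder-Mead",options=dict(initial_simplex=np.array([[p0[0]*100+a,p0[1]*100+b,y*10+c] for a,b,c in[(0,0,0),(1,0,0),(0,1,0),(0,0,2)]]),xatol=.005,fatol=1e-4))
    res = _minimize_neldermead(fun, x0, args, callback, bounds=bounds,
                               **options)
    fxr = func(xr)
    fx = function(np.copy(x), *(wrapper_args + args))
  File "fit.py", line 21, in f
    a=rend(n,boxes,p,z); e+=np.abs(a-m).sum()/m.sum()
  File "fit.py", line 13, in rend
    q=proj(n,np.array(b)@R.T+[p[0],p[1],z]); q=(q+.5)*S-.5
  File "h.py", line 11, in proj
    K,r,t=cal(n); return cv2.projectPoints(np.array(P,float).reshape(-1,1,3),r,t,K,None)[0].reshape(-1,2)
          ~~~^^^
  File "h.py", line 4, in cal
    c=calibration(n); return np.array(c["intrinsics"],float),np.array(c["rvec"],float),np.array(c["tvec"],float)
ValueError: time passes only in moves, steps and waits
```

View pics/crop0.png

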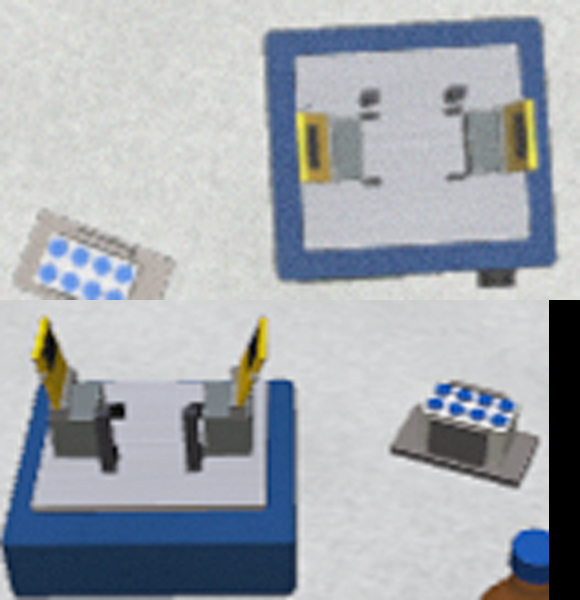

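The crops show the shaker with its catch posts at the far (+x) side, so its yaw is about 0.05. The covers are open and leaning out, and the blue cassette sits between its cradle walls.

```bash
python3 - <<'E'
s=open('h.py').read()
s=s.replace("def cal(n):\n    c=calibration(n); return","_C={}\ndef cal(n):\n    if n not in _C: _C[n]=calibration(n)\n    c=_C[n]; return")
open('h.py','w').write(s)
s=open('fit.py').read()
s+='''
def shk(aL=1.8,aR=1.8):
    b=[cen(.17,.19,0,.075)]
    for s,a in((1,aL),(-1,aR)):
        b.append(box(-.02,.02,s*.0345,s*.066,.075,.109)); b.append(box(.028,.036,s*.023,s*.033,.075,.125))
        b.append([[x,s*(.058-np.cos(a)*u-np.sin(a)*v),.116+np.sin(a)*u-np.cos(a)*v] for x in(-.022,.022) for u in(.002,.046) for v in(-.0025,.0025)])
    return b
'''
open('fit.py','w').write(s)
E
python3 - <<'E'
from fit import *
Y=np.arange(-1.5,1.6,.4)
for nm,l,k,g in[("shaker","shaker",shk(),(.54,-.1,.05)),("cr_a","cradle_a",M["cradle"],(.45,.12,.02)),("cr_b","cradle_b",M["cradle"],(.39,.34,.02))]:
    if nm=="shaker": z=np.load("m_shaker.npz"); ms={n:z[n] for n in z.files}; y=[0.05]
    else: ms={n:pick(n,l,g) for n in("top","scene")}; y=Y; np.savez(f"m_{nm}",**ms)
    for s in(["top"],["scene"],["top","scene"]): print(nm,s,*fit({n:ms[n] for n in s},k,(g[0],g[1],y)))
# caps colour
im=cv2.cvtColor(cv2.imread("pics/top0.png"),cv2.COLOR_BGR2HSV); im2=cv2.cvtColor(cv2.imread("pics/scene0.png"),cv2.COLOR_BGR2HSV)
for n,i,r in(("top",im,(185,220,220,247)),("scene",im2,(288,325,180,212))):
    m=np.zeros(i.shape[:2],np.uint8); x0,x1,y0,y1=r
    m[y0:y1,x0:x1]=cv2.inRange(i,(95,110,40),(125,255,255))[y0:y1,x0:x1]
    q=np.argwhere(m)[:,::-1]; w=np.array([atz(n,p,.043)[:2] for p in q])
    rect=cv2.minAreaRect((w*1000).astype(np.float32)); c=w.mean(0); ev=np.linalg.eigh(np.cov((w-c).T))[1][:,1]
    print(n,len(q),c.round(4),rect,"long axis yaw",np.arctan2(ev[1],ev[0]).round(3), "y-yaw",(np.arctan2(ev[1],ev[0])-np.pi/2).round(3))
E
```

```text
shaker ['top'] [ 0.541  -0.0952  0.0526] 0.033
shaker ['scene'] [ 0.5312 -0.0989  0.0546] 0.126
shaker ['top', 'scene'] [ 0.5407 -0.0961  0.0474] 0.089
cradle_a top 0.8 371.0
cradle_a scene 0.94 522.0
cr_a ['top'] [ 0.4583  0.1205 -0.372 ] 1.037
cr_a ['scene'] [0.4587 0.1181 2.7541] 0.589
cr_a ['top', 'scene'] [ 0.4583  0.1199 -0.3729] 0.827
cradle_b top 0.82 416.0
cradle_b scene 0.97 436.0
cr_b ['top'] [0.4028 0.3456 0.2959] 0.905
cr_b ['scene'] [0.402  0.3434 0.2827] 0.783
cr_b ['top', 'scene'] [0.4026 0.3454 0.2971] 0.858
top 82 [0.4585 0.1212] ((458.51324462890625, 121.46949768066406), (56.14408493041992, 27.778043746948242), 67.29874420166016) long axis yaw 1.169 y-yaw -0.402
scene 79 [0.4542 0.1215] ((453.9199523925781, 122.04293823242188), (58.04080581665039, 30.056108474731445), 69.53315734863281) long axis yaw 1.197 y-yaw -0.374
```

```bash
python3 - <<'E'
from fit import *
import fit as F
def hull(m):
    q=np.argwhere(m>.5)[:,::-1].astype(np.int32); o=np.zeros(m.shape,np.uint8); cv2.fillConvexPoly(o,cv2.convexHull(q),1); return o.astype(float)
def rh(n,boxes,p,z=0):
    c,s=np.cos(p[2]),np.sin(p[2]); R=np.array([[c,-s,0],[s,c,0],[0,0,1]])
    q=proj(n,np.array([v for b in boxes for v in b])@R.T+[p[0],p[1],z]); q=(q+.5)*S-.5
    im=np.zeros((384*S,512*S),np.uint8); cv2.fillConvexPoly(im,cv2.convexHull((q*16).astype(np.int32)),255,shift=4)
    return cv2.resize(im,(512,384),interpolation=cv2.INTER_AREA)/255.
z=np.load("m_shaker.npz"); m=z["scene"]; a=rend("scene",shk(),(.5407,-.0955,.05))>.5; b=m>.5
for nm,x in(("mask",b),("model",a),("mask-model",b&~a),("model-mask",a&~b)):
    q=np.argwhere(x); print(nm,len(q),q.min(0),q.max(0))
d=(a&~b); print(np.argwhere(d).mean(0)); print("rows of mask-model",np.bincount(np.argwhere(b&~a)[:,0]).nonzero()[0]); print(np.bincount(np.argwhere(d)[:,0])[160:250])
F.rend=rh
z=np.load("m_cr_a.npz")
for s in(["top"],["scene"],["top","scene"]):
    print(s,*fit({n:hull(z[n]) for n in s},M["cradle"],(.4585,.1205,[-.38])))
E
```

```text
mask 4756 [169 178] [244 259]
model 5438 [167 177] [247 260]
mask-model 26 [170 178] [241 250]
model-mask 708 [167 177] [247 260]
[213.31073446 225.3559322 ]
rows of mask-model [170 171 172 173 174 175 176 177 178 179 181 232 233 236 237 241]
[ 0  0  0  0  0  0  0  2  6  3  3  2  2  1  2  1  2  1  2  1 37 56 54 53
 38  5  3  3  4  3  3  3  4  3  3  4  5  4  4  4  5  4  3  3  4  4  4  2
  3  3  3  2  3  3  2  2  3  2  2  2  2  2  1  1  2  2  2  1  1  1  1  1
  1  1  1  1  2  2  2  2  2  2  3  4 55 80 79 74]
['top'] [ 0.4587  0.1202 -0.3753] 0.07
['scene'] [ 0.4614  0.1173 -0.4964] 0.389
['top', 'scene'] [ 0.4592  0.1191 -0.4112] 0.255
```

```bash
python3 - <<'E'
from fit import *
z=np.load("m_shaker.npz")
for z0 in(0,.006,.012):
  for z1 in(.055,.062,.068,.075):
    b=shk(1.75,1.75); b[0]=cen(.17,.19,z0,z1)
    print(z0,z1,*[x for s in(["top"],["scene"],["top","scene"]) for x in fit({n:z[n] for n in s},b,(.541,-.0955,[.05]))])
E
```

```text
0 0.055 [ 0.5421 -0.0971  0.059 ] 0.033 [ 0.5309 -0.0999  0.0599] 0.054 [ 0.5404 -0.0982  0.0508] 0.072
0 0.062 [ 0.5415 -0.0965  0.0553] 0.03 [ 0.5312 -0.0995  0.0626] 0.075 [ 0.5412 -0.0971  0.0509] 0.066
0 0.068 [ 0.5415 -0.0961  0.0545] 0.03 [ 0.5308 -0.0999  0.0664] 0.099 [ 0.5411 -0.0964  0.0512] 0.076
0 0.075 [ 0.5408 -0.0952  0.0498] 0.033 [ 0.5314 -0.0989  0.0521] 0.13 [ 0.5404 -0.096   0.0469] 0.093
0.006 0.055 [ 0.5421 -0.0971  0.059 ] 0.033 [ 0.5355 -0.0996  0.0618] 0.045 [ 0.5403 -0.0981  0.0497] 0.058
0.006 0.062 [ 0.5415 -0.0964  0.055 ] 0.03 [ 0.5362 -0.0989  0.0601] 0.057 [ 0.5411 -0.097   0.0522] 0.052
0.006 0.068 [ 0.5415 -0.0961  0.0543] 0.03 [ 0.5364 -0.0987  0.0571] 0.082 [ 0.541  -0.0964  0.0518] 0.062
0.006 0.075 [ 0.5408 -0.0952  0.0498] 0.033 [ 0.5363 -0.0989  0.0652] 0.112 [ 0.5405 -0.0962  0.0469] 0.079
0.012 0.055 [ 0.5421 -0.097   0.0583] 0.033 [ 0.5402 -0.0989  0.0548] 0.053 [ 0.5414 -0.0981  0.0572] 0.047
0.012 0.062 [ 0.5417 -0.0965  0.0572] 0.03 [ 0.5414 -0.0983  0.0619] 0.045 [ 0.5417 -0.0969  0.0569] 0.039
0.012 0.068 [ 0.5414 -0.096   0.0544] 0.03 [ 0.5425 -0.0974  0.0494] 0.067 [ 0.5417 -0.0962  0.0567] 0.049
0.012 0.075 [ 0.5408 -0.0952  0.0498] 0.033 [ 0.5416 -0.0974  0.0638] 0.097 [ 0.5412 -0.0959  0.0579] 0.067
```

```bash
cat > plan.py <<'E'
import sys,numpy as np
from station import observe
# args: x y z(grasp point) yaw of tool y-axis heading as a body-yaw (mod pi)
s=observe(); R=np.array(s["eef_rot"]); p=np.array(s["eef_pos"]); cur=np.arctan2(-R[0,1],R[1,1])
print("t",round(s["time_s"],2),"grasp",(p+R[:,2]*.155).round(4),"yaw",cur.round(4),"F",np.round(s["wrist_force"],1),"w",round(s["gripper_width"]*85.4,1),"gf",round(s["grasp_force"],1),"q6",s["joint_positions"][5].round(2),"M",np.round(s["moment"],2))
if len(sys.argv)>4:
    x,y,z,yaw=map(float,sys.argv[1:5]); d=np.array([x,y,z])-(p+R[:,2]*.155)
    dy=(yaw-cur+np.pi/2)%np.pi-np.pi/2
    print("slide mm",(R.T@d*1000).round(1),"spin",round(-dy,4),"(other",round(-dy+(np.pi if dy>0 else -np.pi),4),")")
E
python3 plan.py .4587 .1205 .1 -.377; python3 plan.py .4587 .1205 .032 -.377
```

```text
t 1.6 grasp [0.1555 0.5014 0.2497] yaw -0.3007 F [ 0.9 -1.1 -0.7] w 85.2 gf 0.0 q6 1.57 M [-0.01 -0.01 -0.01]
slide mm [-402.4 -274.   149.7] spin 0.0763 (other -3.0653 )
t 1.6 grasp [0.1555 0.5014 0.2497] yaw -0.3007 F [ 0.9 -1.1 -0.7] w 85.2 gf 0.0 q6 1.57 M [-0.01 -0.01 -0.01]
slide mm [-402.4 -274.   217.7] spin 0.0763 (other -3.0653 )
```

```bash
python3 -m creep '{"slide": [[-40,-27,5],[-80,-54,15],[-120,-82,30],[-160,-109,50],[-200,-136,70]], "spin": [0.03,0.07,0.076,0.076,0.076]}' && python3 plan.py .4587 .1205 .1 -.377
```

```text
time_s: 2.1
eef_pos: [0.3038, 0.3147, 0.3365]
eef_rot: [[-0.93, 0.368, 0.001], [0.368, 0.93, 0.001], [-0.001, 0.001, -1.0]]
wrist_force: [1.0, 0.7, -0.5]
gripper_width: 1.003
grasp_force: 0.0
t 2.1 grasp [0.3039 0.3148 0.1815] yaw -0.3763 F [ 1.   0.7 -0.5] w 85.7 gf 0.0 q6 1.18 M [-0.03 -0.03 -0.02]
slide mm [-215.3 -124.    81.5] spin 0.0007 (other -3.1409 )
```

```bash
python3 -m creep '{"slide": [[-43,-25,10],[-86,-50,20],[-129,-75,35],[-172,-100,50],[-212,-122,65]], "spin": [0,0,0,0,0]}' >/dev/null&& python3 -m creep '{"slide": [[0,0,5],[0,0,14],[0,0,14]], "spin": [0,0,0]}' >/dev/null; python3 plan.py .4587 .1205 .032 -.377
```

```text
t 2.9 grasp [0.452  0.1276 0.1029] yaw -0.3764 F [0.1 0.3 0.1] w 85.2 gf 0.0 q6 0.65 M [ 0.02  0.02 -0.04]
slide mm [-8.9 -4.1 70.9] spin 0.0006 (other -3.141 )
```

```bash
python3 -m creep '{"slide": [[-9,-4,10],[-9,-4,10],[-9,-4,10]], "spin": [0,0,0]}' >/dev/null; python3 plan.py .4587 .1205 .032 -.377; python3 - <<'E'
from h import *
shot("scene","pics/s1.png"); i=cv2.imread("pics/s1.png")
cv2.imwrite("pics/c1.png",cv2.resize(i[130:220,250:370],(800,600),interpolation=cv2.INTER_CUBIC))
E
```

```text
t 3.2 grasp [0.46   0.1208 0.0939] yaw -0.3758 F [ 0.1 -0.1 -0.9] w 85.5 gf 0.0 q6 0.63 M [-0.03  0.06 -0.02]
slide mm [ 1.1 -0.7 61.9] spin 0.0012 (other -3.1404 )
```

View pics/c1.png

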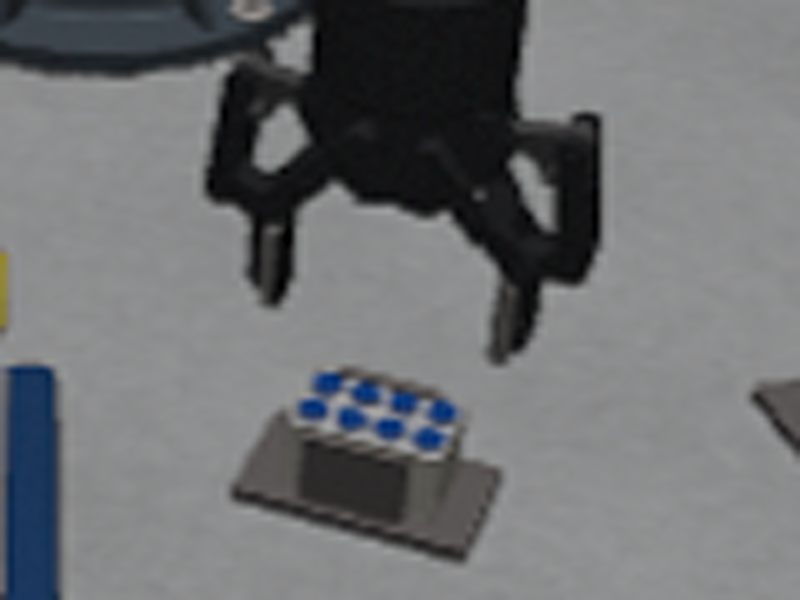

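The open fingers are above the ends of the blue cassette and in line with its length. I'm descending straight, watching the force.

```bash
python3 -m creep '{"slide": [[1,-0.7,15],[1,-0.7,30],[1,-0.7,45],[1,-0.7,55],[1,-0.7,55]], "spin": [0,0,0,0,0]}' | grep force; python3 plan.py .4587 .1205 .032 -.377;  python3 -m creep '{"slide": [[0,0,4],[0,0,6],[0,0,6]], "spin": [0,0,0]}' | grep force; python3 plan.py .4587 .1205 .032 -.377
```

```text
wrist_force: [1.1, -0.4, -0.6]
grasp_force: 0.0
t 3.75 grasp [0.4581 0.12   0.0381] yaw -0.3763 F [ 1.1 -0.4 -0.6] w 85.7 gf 0.0 q6 0.63 M [ 0.02 -0.03 -0.06]
slide mm [-0.4  0.7  6.1] spin 0.0007 (other -3.1409 )
wrist_force: [-0.6, 0.2, 0.1]
grasp_force: 0.0
t 4.05 grasp [0.4591 0.12   0.0331] yaw -0.3767 F [-0.6  0.2  0.1] w 85.5 gf 0.0 q6 0.63 M [-0.04 -0.02  0.07]
slide mm [0.5 0.3 1.1] spin 0.0003 (other -3.1413 )
```

```bash
python3 -m creep '{"slide": [[0,0,0],[0,0,0],[0,0,0],[0,0,0],[0,0,0]], "spin": [0,0,0,0,0]}' 50 | grep -E "force|width"; python3 -m creep '{"slide": [[0,0,0],[0,0,0],[0,0,0]], "spin": [0,0,0]}' | grep -E "force|width"; python3 plan.py
```

```text
wrist_force: [-0.7, -0.0, 5.6]
gripper_width: 0.737
grasp_force: 65.7
wrist_force: [-1.0, -0.3, 5.6]
gripper_width: 0.738
grasp_force: 65.7
t 4.85 grasp [0.4592 0.12   0.0335] yaw -0.3768 F [-1.  -0.3  5.6] w 63.0 gf 65.7 q6 0.63 M [-0.14  0.28  0.02]
```

```bash
python3 -m creep '{"slide": [[0,0,-10],[0,0,-25],[0,0,-45],[0,0,-65],[0,0,-80]], "spin": [0,0,0,0,0]}' | grep -E "force|width"; python3 plan.py .6035 .299 .11 .056
```

```text
wrist_force: [1.0, 0.6, -0.8]
gripper_width: 0.738
grasp_force: 65.9
t 5.35 grasp [0.4592 0.12   0.1147] yaw -0.3769 F [ 1.   0.6 -0.8] w 63.1 gf 65.9 q6 0.63 M [ 0.04 -0.   -0.01]
slide mm [-68.3 219.5   5. ] spin -0.4329 (other 2.7087 )
```

```bash
python3 -m creep '{"slide": [[-10,30,0],[-20,65,0],[-33,105,0],[-46,147,0],[-57,185,0]], "spin": [-0.08,-0.18,-0.28,-0.38,-0.433]}' | grep -E "force|width"; python3 plan.py .6035 .299 .06 .056; python3 -c "
import numpy as np
d=np.array([-11.3,34.5]);a=-.433;c,s=np.cos(a),np.sin(a);print(np.array([[c,s],[-s,c]])@d)"
```

```text
wrist_force: [0.2, -0.1, -1.5]
gripper_width: 0.735
grasp_force: 65.8
t 5.85 grasp [0.5811 0.2726 0.1136] yaw 0.0599 F [ 0.2 -0.1 -1.5] w 62.8 gf 65.8 q6 0.38 M [ 0.01 -0.13  0.02]
slide mm [-23.9  25.   53.6] spin 0.0039 (other -3.1376 )
[-24.73319063  26.57459842]
```

```bash
python3 -m creep '{"slide": [[-12,13,20],[-24,26,40],[-24,26,60],[-24,26,70],[-24,26,70]], "spin": [0,0,0,0,0]}' | grep -E "force|width"; python3 plan.py .6035 .299 .0285 .056
```

```text
wrist_force: [0.1, -0.9, -1.1]
gripper_width: 0.733
grasp_force: 65.9
t 6.35 grasp [0.6014 0.2977 0.0417] yaw 0.0561 F [ 0.1 -0.9 -1.1] w 62.6 gf 65.9 q6 0.4 M [ 0.01  0.01 -0.  ]
slide mm [-2.2  1.2 13.2] spin 0.0001 (other -3.1415 )
```

```bash
for k in 1; do python3 -m creep '{"slide": [[0,0,5],[0,0,9],[0,0,11],[0,0,11]], "spin": [0,0,0,0]}' | grep -E "force|eef_pos"; python3 -m creep '{"slide": [[0,0,1],[0,0,2],[0,0,2]], "spin": [0,0,0]}' | grep -E "force|eef_pos";  done; python3 plan.py
```

```text
eef_pos: [0.6025, 0.2982, 0.1871]
wrist_force: [0.4, 0.3, -0.5]
grasp_force: 65.9
eef_pos: [0.6025, 0.2983, 0.1849]
wrist_force: [0.3, 0.3, -0.6]
grasp_force: 65.9
t 7.05 grasp [0.6025 0.2983 0.0299] yaw 0.0562 F [ 0.3  0.3 -0.6] w 62.9 gf 65.9 q6 0.4 M [-0.02 -0.    0.02]
```

```bash
for k in 1; do python3 -m creep '{"slide": [[0,0,1],[0,0,1]], "spin": [0,0]}' | grep -E "force|eef_pos"; python3 -m creep '{"slide": [[0,0,1],[0,0,1]], "spin": [0,0]}' | grep -E "force|eef_pos";  done; python3 plan.py
```

```text
eef_pos: [0.6025, 0.2983, 0.1838]
wrist_force: [0.1, 0.3, -0.8]
grasp_force: 65.9
eef_pos: [0.6025, 0.2983, 0.1836]
wrist_force: [-2.2, -1.4, 4.7]
grasp_force: 66.6
t 7.45 grasp [0.6025 0.2984 0.0286] yaw 0.0562 F [-2.2 -1.4  4.7] w 62.9 gf 66.6 q6 0.4 M [-0.23  0.4   0.01]
```

```bash
python3 -m creep '{"slide": [[0,0,0],[0,0,0],[0,0,0],[0,0,0]], "spin": [0,0,0,0]}' 85 | grep -E "force|width"; python3 -m creep '{"slide": [[0,0,-10],[0,0,-30],[0,0,-50],[0,0,-60],[0,0,-60]], "spin": [0,0,0,0,0]}' | grep -E "force|width"; python3 -m creep '{"slide": [[0,0,0],[0,0,0],[0,0,0],[0,0,0],[0,0,0]], "spin": [0.14,0.28,0.42,0.56,0.70]}' | grep -E "force|width"; python3 plan.py .6025 .2984 .029 -1.5146; python3 - <<'E'
from fit import *
shot("top","pics/t2.png"); shot("scene","pics/s2.png")
ms={n:pick(n,"blue_cassette",(.6025,.2984,.03)) for n in("top","scene")}
for s in(["top"],["scene"],["top","scene"]): print(s,*fit({n:ms[n] for n in s},M["cass"],(.6025,.2984,[.056]),.003))
a=cv2.imread("pics/t2.png")[150:210,100:180];b=cv2.imread("pics/s2.png")[190:280,340:440]
cv2.imwrite("pics/c2.png",np.hstack([cv2.resize(a,(400,300),interpolation=2),cv2.resize(b,(333,300),interpolation=2)]))
E
```

```text
wrist_force: [-0.6, 0.4, -0.3]
gripper_width: 0.995
grasp_force: 0.0
wrist_force: [0.3, 0.3, 1.1]
gripper_width: 0.996
grasp_force: 0.0
wrist_force: [-0.3, 0.8, -0.1]
gripper_width: 0.996
grasp_force: 0.0
t 8.85 grasp [0.602  0.2981 0.0867] yaw -0.6496 F [-0.3  0.8 -0.1] w 85.0 gf 0.0 q6 1.11 M [ 0.04 -0.01  0.04]
slide mm [-0.2  0.6 57.7] spin 0.865 (other -2.2766 )
blue_cassette top 0.47 70.0
blue_cassette scene 0.72 601.0
['top'] [ 0.6207  0.2871 -0.4869] 4.008
['scene'] [0.5996 0.2989 0.038 ] 0.108
['top', 'scene'] [ 0.6086  0.2934 -0.3451] 2.186
```

View pics/c2.png

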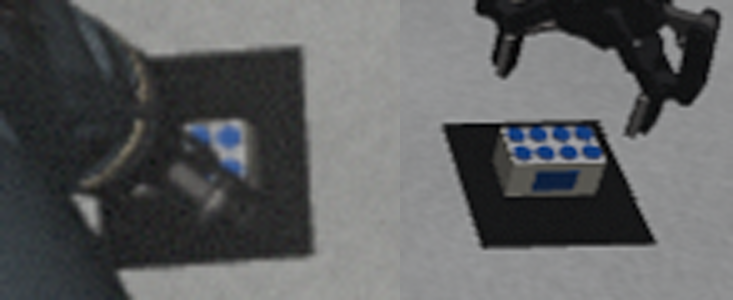

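The cassette stands upright on the mat, at about (575,160) in the crop. I'll move aside to get a clear top view, which also lets me measure the camera bias.

```bash
python3 -m creep '{"slide": [[-11,-40,-10],[-22,-80,-20],[-33,-120,-20],[-44,-160,-20],[-55,-200,-20]], "spin": [0.14,0.28,0.42,0.56,0.70]}' | grep -E "force|width";  python3 - <<'E'
from fit import *
shot("top","pics/t3.png"); shot("scene","pics/s3.png")
ms={n:pick(n,"blue_cassette",(.6025,.2984,.03)) for n in("top","scene")}
mm={n:pick(n,"mat",(.6025,.2984,.0)) for n in("top",)}
for s in(["top"],["scene"],["top","scene"]): print(s,*fit({n:ms[n] for n in s},M["cass"],(.6025,.2984,[.056]),.003))
for n in("top","scene"):
    i=cv2.cvtColor(cv2.imread(f"pics/{n[0]}3.png"),cv2.COLOR_BGR2HSV); c=proj(n,(.6025,.2984,.039))[0].astype(int)
    m=np.zeros(i.shape[:2],np.uint8); sl=np.s_[c[1]-18:c[1]+ (18 if n=="top" else 8),c[0]-22:c[0]+22]
    m[sl]=cv2.inRange(i,(95,110,40),(125,255,255))[sl]
    q=np.argwhere(m)[:,::-1]; w=np.array([atz(n,p,.038)[:2] for p in q]); print(n,len(q),w.mean(0).round(4),np.ptp(w,0).round(3))
E
python3 plan.py .6025 .2984 .09 -1.5146
```

```text
wrist_force: [0.7, -0.8, 0.7]
gripper_width: 0.996
grasp_force: 0.0
blue_cassette top 0.48 197.0
blue_cassette scene 0.92 641.0
mat top 0.75 996.0
['top'] [ 0.6009  0.3062 -0.0071] 0.899
['scene'] [0.5995 0.2983 0.0435] 0.053
['top', 'scene'] [ 0.6009  0.2981 -0.007 ] 0.49
top 50 [0.6016 0.3153] [0.028 0.036]
scene 123 [0.5973 0.3003] [0.035 0.062]
t 9.8 grasp [0.5269 0.1054 0.1081] yaw -1.3411 F [-0.1 -0.2  0.8] w 85.1 gf 0.0 q6 1.54 M [0.05 0.01 0.02]
slide mm [170.7 117.5  18.2] spin 0.1735 (other -2.9681 )
```

```bash
python3 -m creep '{"slide": [[-20,-14,-25],[-42,-28,-50],[-65,-44,-75],[-90,-62,-95],[-115,-79,-100]], "spin": [0,0,0,0.08,0.173]}' | grep -E "force|width";  python3 - <<'E'
from fit import *
shot("top","pics/t4.png")
ms={n:pick(n,"blue_cassette",(.6025,.2984,.03)) for n in("top",)}
mm=pick("top","mat",(.6025,.2984,.0))
print(*fit(ms,M["cass"],(.6025,.2984,[.056]),.003))
mm=np.maximum(mm,ms["top"])
print("mat",*fit({"top":mm},M["mat"]+[cen(.036,.064,0,0)],(.6035,.299,[.06])))
n="top"
i=cv2.cvtColor(cv2.imread(f"pics/t4.png"),cv2.COLOR_BGR2HSV); c=proj(n,(.6025,.2984,.039))[0].astype(int)
m=np.zeros(i.shape[:2],np.uint8); sl=np.s_[c[1]-18:c[1]+18,c[0]-22:c[0]+22]
m[sl]=cv2.inRange(i,(95,110,40),(125,255,255))[sl]
q=np.argwhere(m)[:,::-1]; w=np.array([atz(n,p,.038)[:2] for p in q]); print(n,len(q),w.mean(0).round(4),np.ptp(w,0).round(3))
E
python3 plan.py .6025 .2984 .09 -1.5146
```

```text
wrist_force: [0.7, 0.2, -0.4]
gripper_width: 0.996
grasp_force: 0.0
blue_cassette top 0.56 360.0
t 10.45 grasp [ 0.476  -0.0247  0.2085] yaw -1.5155 F [0.6 0.1 0.5] w 84.8 gf 0.0 q6 1.46 M [ 0.03 -0.01 -0.01]
slide mm [315.6 144.  118.7] spin -0.0009 (other 3.1407 )Traceback (most recent call last):
  File "<stdin>", line 4, in <module>
  File "fit.py", line 31, in pick
    d=min(ds,key=lambda d:np.linalg.norm(np.array(d["position"])*[512,384]-q))
ValueError: min() iterable argument is empty
```

```bash
python3 - <<'E'
from fit import *
ms={n:pick(n,"blue_cassette",(.6025,.2984,.03)) for n in("top",)}
print(*fit(ms,M["cass"],(.6025,.2984,[.056]),.003))
n="top"
i=cv2.cvtColor(cv2.imread(f"pics/t4.png"),cv2.COLOR_BGR2HSV); c=proj(n,(.6025,.2984,.039))[0].astype(int)
m=np.zeros(i.shape[:2],np.uint8); sl=np.s_[c[1]-18:c[1]+18,c[0]-22:c[0]+22]
m[sl]=cv2.inRange(i,(95,110,40),(125,255,255))[sl]
q=np.argwhere(m)[:,::-1]; w=np.array([atz(n,p,.038)[:2] for p in q]); print(n,len(q),w.mean(0).round(4),np.ptp(w,0).round(3))
E
```

```text
blue_cassette top 0.56 360.0
[0.6023 0.299  0.057 ] 0.073
top 91 [0.6021 0.3001] [0.028 0.058]
```

```bash
python3 -m creep '{"slide": [[40,18,15],[82,37,35],[124,56,55],[166,75,75],[208,94,90]], "spin": [0,0,0,0,0]}' | grep -E "force"; python3 -m creep '{"slide": [[36,16,5],[72,33,12],[107.6,50,18],[107.6,50,28],[107.6,50,28]], "spin": [0,0,0,0,0]}' | grep -E "force"; python3 plan.py .6025 .2984 .026 -1.5146
```

```text
wrist_force: [0.0, -0.8, 0.3]
grasp_force: 0.0
wrist_force: [-0.1, -0.6, -0.9]
grasp_force: 0.0
t 11.5 grasp [0.6005 0.3003 0.0868] yaw -1.5118 F [-0.1 -0.6 -0.9] w 85.1 gf 0.0 q6 1.98 M [-0.05  0.04 -0.03]
slide mm [-1.9  2.1 60.8] spin 0.0028 (other -3.1388 )
```

```bash
python3 -m creep '{"slide": [[-1.8,2,15],[-1.8,2,30],[-1.8,2,42],[-1.8,2,50],[-1.8,2,50]], "spin": [0.003,0.003,0.003,0.003,0.003]}' | grep -E "force"; python3 plan.py .6025 .2984 .026 -1.5146
```

```text
wrist_force: [0.5, 0.3, -0.3]
grasp_force: 0.0
t 12.0 grasp [0.6034 0.2962 0.0388] yaw -1.5197 F [ 0.5  0.3 -0.3] w 85.0 gf 0.0 q6 1.98 M [0.01 0.   0.  ]
slide mm [ 2.3 -0.7 12.8] spin -0.0051 (other 3.1365 )
```

```bash
python3 -m creep '{"slide": [[0,0,0],[0,0,0]], "spin": [0,0]}' | grep -E "force"; python3 plan.py .6025 .2984 .026 -1.5146
```

```text
wrist_force: [-0.5, 0.3, -0.1]
grasp_force: 0.0
t 12.2 grasp [0.6046 0.2969 0.0407] yaw -1.5198 F [-0.5  0.3 -0.1] w 85.0 gf 0.0 q6 1.98 M [ 0.04 -0.    0.04]
slide mm [ 1.6 -2.1 14.7] spin -0.0052 (other 3.1364 )
```

```bash
python3 -m creep '{"slide": [[1.6,-2,5],[1.6,-2,10],[1.6,-2,14.7],[1.6,-2,14.7],[1.6,-2,14.7]], "spin": [-0.005,-0.005,-0.005,-0.005,-0.005]}' | grep -E "force"; python3 plan.py .6025 .2984 .026 -1.5146
```

```text
wrist_force: [0.2, -0.1, -0.0]
grasp_force: 0.0
t 12.7 grasp [0.602  0.2982 0.0249] yaw -1.5148 F [ 0.2 -0.1 -0. ] w 84.8 gf 0.0 q6 1.97 M [ 0.04  0.01 -0.02]
slide mm [ 0.2  0.5 -1.1] spin -0.0002 (other 3.1414 )
```

Aligned. Closing on the long sides, raising 1 mm as I do.

```bash
python3 -m creep '{"slide": [[0.2,0,-1],[0.2,0,-1],[0.2,0,-1],[0.2,0,-1],[0.2,0,-1]], "spin": [0,0,0,0,0]}' 20 | grep -E "force|width"; python3 -m creep '{"slide": [[0,0,0],[0,0,0],[0,0,0],[0,0,0]], "spin": [0,0,0,0]}' | grep -E "force|width"; python3 plan.py
```

```text
wrist_force: [0.3, -0.0, 2.7]
gripper_width: 0.412
grasp_force: 60.9
wrist_force: [-0.4, -1.1, 5.4]
gripper_width: 0.411
grasp_force: 60.9
t 13.6 grasp [0.6023 0.2986 0.0265] yaw -1.5148 F [-0.4 -1.1  5.4] w 35.1 gf 60.9 q6 1.97 M [-0.02  0.1   0.07]
```

```bash
python3 -m creep '{"slide": [[0,0,-10],[0,0,-30],[0,0,-70],[0,0,-115],[0,0,-160]], "spin": [0,0,0,0,0]}' | grep -E "force|width"; python3 -m creep '{"slide": [[-30,-6,-20],[-70,-14,-45],[-115,-24,-50],[-160,-34,-50],[-205,-43,-50]], "spin": [0,0,0,0,0]}' | grep -E "force|width"; python3 plan.py .5418 -.0971 .2265 -1.516
```

```text
wrist_force: [0.6, 0.1, -0.8]
gripper_width: 0.414
grasp_force: 60.2
wrist_force: [0.9, 0.1, -0.9]
gripper_width: 0.415
grasp_force: 60.3
t 14.6 grasp [0.5698 0.0898 0.2368] yaw -1.5143 F [ 0.9  0.1 -0.9] w 35.4 gf 60.3 q6 1.67 M [-0.03 -0.01  0.02]
slide mm [-185.   -38.5   10.3] spin 0.0017 (other -3.1399 )
```

```bash
python3 -m creep '{"slide": [[-45,-9,0],[-90,-19,0],[-130,-28,0],[-165,-35,0],[-184,-39,0]], "spin": [0,0,0,0,0.002]}' | grep -E "force|width"; python3 -m creep '{"slide": [[0,0,0],[0,0,0],[0,0,0]], "spin": [0,0,0]}' | grep -E "force|width"; python3 plan.py .5418 -.0971 .2 -1.516
```

```text
wrist_force: [0.9, 0.1, -0.3]
gripper_width: 0.413
grasp_force: 60.3
wrist_force: [0.0, -0.1, -0.6]
gripper_width: 0.411
grasp_force: 60.3
t 15.4 grasp [ 0.542  -0.0937  0.2363] yaw -1.516 F [ 0.  -0.1 -0.6] w 35.1 gf 60.3 q6 1.34 M [-0.04  0.01 -0.02]
slide mm [-3.4 -0.4 36.3] spin -0.0 (other 3.1416 )
```

```bash
python3 -m creep '{"slide": [[-3.4,-0.4,20],[-3.4,-0.4,45],[-3.4,-0.4,70],[-3.4,-0.4,91],[-3.4,-0.4,91]], "spin": [0,0,0,0,0]}' | grep -E "force|width"; python3 -m creep '{"slide": [[0,0,0],[0,0,0]], "spin": [0,0]}' | grep -E "force|width"; python3 plan.py .5418 -.0971 .0985 -1.516; python3 - <<'E'
from h import *
shot("scene","pics/s5.png");i=cv2.imread("pics/s5.png")
cv2.imwrite("pics/c5.png",cv2.resize(i[130:220,165:285],(800,600),interpolation=cv2.INTER_CUBIC))
E
```

```text
wrist_force: [0.1, 0.2, -0.1]
gripper_width: 0.411
grasp_force: 60.2
wrist_force: [0.2, 0.6, -1.3]
gripper_width: 0.41
grasp_force: 60.2
t 16.1 grasp [ 0.5427 -0.0976  0.1465] yaw -1.5161 F [ 0.2  0.6 -1.3] w 35.0 gf 60.2 q6 1.34 M [ 0.05 -0.02 -0.03]
slide mm [ 0.6 -0.9 48. ] spin -0.0001 (other 3.1415 )
```

View pics/c5.png

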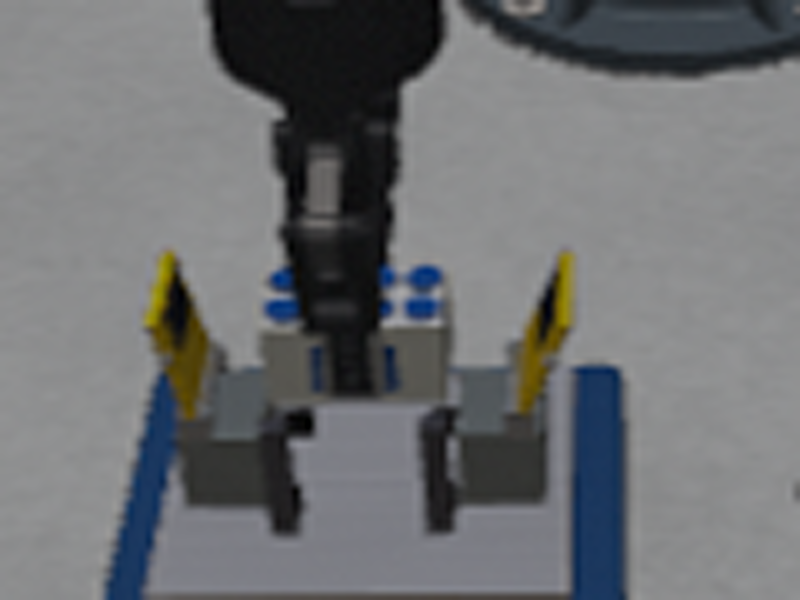

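The cassette hangs upright between the open covers. I'll check how well it is centred by comparing projected edges with the crop: cassette bottom corners at crop columns 262/448, block inner corners at about 268/460, posts at 262–300 and 420–455.

```bash
python3 - <<'E'
from h import *
def W(p,P):
    c,s=np.cos(p[2]),np.sin(p[2]);P=np.array(P,float); return np.c_[p[0]+c*P[:,0]-s*P[:,1],p[1]+s*P[:,0]+c*P[:,1],P[:,2]]
f=lambda P:((proj("scene",P)-[165,130]+.5)*20/3).round(0).tolist()
print("cass bottom front",f(W((.5427,-.0976,.055),[[.018,-.032,.123],[.018,.032,.123],[.018,-.032,.157],[.018,.032,.157]])))
for sp in[(.5418,-.0971,.055)]:
  print("block front top inner/outer R,L",f(W(sp,[[.02,-.0345,.109],[.02,-.066,.109],[.02,.0345,.109],[.02,.066,.109]])))
  print("block bottom outer",f(W(sp,[[.02,-.066,.075],[.02,.066,.075]])))
  print("post bottom front",f(W(sp,[[.036,-.033,.075],[.036,-.023,.075],[.036,.023,.075],[.036,.033,.075]])))
i=cv2.imread("pics/s5.png"); 
for r in(197,200,203): print(r,i[r,188:252].sum(1).tolist())
E
```

```text
cass bottom front [[265.0, 409.0], [447.0, 406.0], [255.0, 331.0], [442.0, 329.0]]
block front top inner/outer R,L [[264.0, 442.0], [175.0, 443.0], [458.0, 439.0], [546.0, 438.0]]
block bottom outer [[187.0, 515.0], [549.0, 510.0]]
post bottom front [[273.0, 543.0], [301.0, 543.0], [429.0, 541.0], [456.0, 541.0]]
197 [180, 175, 181, 184, 156, 152, 158, 153, 155, 156, 152, 152, 154, 153, 153, 141, 107, 98, 100, 83, 240, 364, 398, 387, 387, 390, 385, 387, 389, 390, 387, 387, 387, 387, 385, 386, 385, 387, 395, 324, 176, 90, 96, 83, 323, 313, 158, 152, 154, 156, 153, 155, 152, 155, 155, 154, 152, 154, 157, 316, 386, 387, 303, 183]
200 [176, 168, 296, 315, 211, 149, 151, 156, 154, 153, 156, 157, 157, 159, 157, 159, 131, 97, 100, 94, 173, 336, 394, 387, 387, 387, 386, 386, 385, 387, 387, 384, 386, 385, 387, 387, 386, 390, 392, 357, 231, 89, 91, 95, 257, 277, 187, 151, 151, 151, 153, 153, 157, 154, 156, 157, 156, 151, 156, 317, 390, 392, 302, 173]
203 [169, 213, 343, 406, 302, 148, 152, 154, 153, 154, 155, 153, 151, 152, 155, 156, 139, 108, 97, 96, 84, 44, 308, 396, 388, 386, 387, 385, 385, 387, 386, 385, 384, 385, 384, 384, 382, 386, 384, 395, 288, 82, 95, 98, 77, 138, 169, 154, 153, 154, 153, 152, 153, 152, 150, 152, 147, 147, 168, 322, 388, 392, 286, 139]
```

```bash
python3 - <<'E'
from h import *
i=cv2.imread("pics/s5.png").astype(int)
for r in(182,184,186,187): print(r,i[r,200:236].sum(1).tolist())
for r in(188,189,190,191,192): print(r,i[r,188:252].sum(1).tolist())
E
```

```text
182 [434, 430, 438, 371, 269, 250, 252, 254, 252, 257, 259, 196, 121, 136, 97, 56, 75, 78, 67, 54, 123, 176, 149, 91, 208, 258, 257, 254, 256, 253, 258, 209, 256, 390, 435, 427]
184 [421, 415, 413, 426, 347, 247, 253, 253, 253, 254, 259, 199, 122, 157, 123, 47, 73, 73, 63, 54, 118, 175, 165, 110, 207, 257, 256, 253, 253, 252, 257, 212, 297, 404, 424, 420]
186 [254, 254, 256, 258, 256, 252, 252, 252, 253, 253, 257, 220, 148, 167, 147, 57, 58, 86, 81, 54, 101, 170, 168, 111, 175, 240, 254, 252, 252, 251, 253, 225, 298, 302, 250, 255]
187 [260, 260, 261, 260, 263, 260, 251, 252, 249, 254, 255, 220, 140, 162, 151, 66, 58, 80, 70, 42, 67, 155, 172, 125, 155, 227, 255, 255, 253, 252, 250, 224, 334, 344, 267, 256]
188 [183, 167, 181, 181, 164, 155, 173, 266, 236, 221, 262, 258, 258, 259, 260, 261, 258, 251, 253, 253, 250, 249, 256, 224, 160, 170, 146, 76, 66, 67, 66, 56, 70, 151, 173, 157, 197, 240, 253, 250, 250, 250, 252, 226, 336, 367, 285, 258, 257, 260, 259, 255, 254, 291, 284, 209, 183, 186, 239, 339, 393, 394, 326, 215]
189 [190, 172, 169, 178, 173, 164, 190, 250, 245, 241, 260, 259,
[... 530 characters left out ...]
 308, 288, 194, 167, 242, 227, 318, 387, 391, 319, 205]
191 [162, 172, 177, 217, 205, 165, 243, 297, 267, 243, 263, 260, 260, 259, 260, 259, 230, 152, 196, 235, 220, 181, 130, 178, 336, 403, 396, 397, 399, 397, 398, 398, 397, 398, 397, 397, 394, 393, 398, 395, 392, 310, 177, 132, 123, 171, 237, 264, 260, 261, 261, 261, 279, 301, 277, 196, 200, 256, 230, 317, 389, 389, 314, 192]
192 [170, 173, 173, 220, 224, 185, 226, 238, 210, 232, 262, 262, 260, 260, 262, 243, 190, 138, 176, 154, 45, 32, 29, 77, 312, 395, 385, 385, 387, 385, 387, 386, 387, 388, 387, 385, 386, 388, 392, 356, 269, 171, 132, 118, 56, 168, 252, 265, 261, 263, 263, 265, 218, 170, 155, 158, 172, 223, 219, 321, 390, 393, 314, 191]
```

```bash
python3 -m creep '{"slide": [[0,-0.7,6],[0,-0.8,12],[0,-0.8,18],[0,-0.8,24],[0,-0.8,24]], "spin": [0,0,0,0,0]}' | grep -E "force|width"; python3 plan.py .5418 -.0976 .0985 -1.516;  python3 -m creep '{"slide": [[0,0,4],[0,0,8],[0,0,11],[0,0,11]], "spin": [0,0,0,0]}' | grep -E "force|width"; python3 plan.py .5418 -.0976 .0985 -1.516
```

```text
wrist_force: [-1.6, 0.0, -1.7]
gripper_width: 0.414
grasp_force: 60.2
t 16.65 grasp [ 0.5404 -0.0979  0.1201] yaw -1.5169 F [-1.6  0.  -1.7] w 35.4 gf 60.2 q6 1.34 M [ 0.01  0.02 -0.02]
slide mm [ 0.3  1.5 21.6] spin -0.0009 (other 3.1407 )
wrist_force: [-0.0, -0.2, -0.5]
gripper_width: 0.41
grasp_force: 60.2
t 17.05 grasp [ 0.5407 -0.0979  0.1097] yaw -1.5168 F [-0.  -0.2 -0.5] w 35.0 gf 60.2 q6 1.34 M [-0.06  0.03 -0.02]
slide mm [ 0.3  1.1 11.2] spin -0.0008 (other 3.1408 )
```

```bash
python3 -m creep '{"slide": [[0.3,1,0],[0.3,1,2],[0.3,1,4],[0.3,1,4]], "spin": [0,0,0,0]}' | grep -E "force|width"; python3 plan.py .5418 -.0976 .0985 -1.516
```

```text
wrist_force: [-0.2, -0.3, -1.5]
gripper_width: 0.412
grasp_force: 60.2
t 17.45 grasp [ 0.5419 -0.0976  0.106 ] yaw -1.5167 F [-0.2 -0.3 -1.5] w 35.2 gf 60.2 q6 1.34 M [-0.03 -0.01  0.  ]
slide mm [ 0.  -0.1  7.5] spin -0.0007 (other 3.1409 )
```

Inside the guides without contact; going on down.

```bash
python3 -m creep '{"slide": [[0,0,2],[0,0,4],[0,0,5.5],[0,0,5.5]], "spin": [0,0,0,0]}' | grep -E "force|width"; python3 plan.py;python3 -m creep '{"slide": [[0,0,1],[0,0,1]], "spin": [0,0]}' | grep -E "force"; python3 -m creep '{"slide": [[0,0,1],[0,0,1]], "spin": [0,0]}' | grep -E "force";python3 plan.py
```

```text
wrist_force: [-0.5, 0.4, -1.2]
gripper_width: 0.41
grasp_force: 60.2
t 17.85 grasp [ 0.5418 -0.0976  0.1004] yaw -1.5169 F [-0.5  0.4 -1.2] w 35.0 gf 60.2 q6 1.34 M [-0.03 -0.04  0.05]
wrist_force: [0.2, 0.8, -0.8]
grasp_force: 60.2
wrist_force: [0.5, -0.0, -0.4]
grasp_force: 60.2
t 18.25 grasp [ 0.5419 -0.0976  0.0986] yaw -1.5168 F [ 0.5 -0.  -0.4] w 35.1 gf 60.2 q6 1.34 M [ 0.   -0.01 -0.01]
```

```bash
python3 -m creep '{"slide": [[0,0,0.7],[0,0,0.7]], "spin": [0,0]}' | grep -E "force"; python3 -m creep '{"slide": [[0,0,0.7],[0,0,0.7]], "spin": [0,0]}' | grep -E "force";python3 plan.py
```

```text
wrist_force: [-1.4, 0.3, 4.7]
grasp_force: 60.9
wrist_force: [-4.1, 0.7, 12.7]
grasp_force: 61.9
t 18.65 grasp [ 0.542  -0.0977  0.0985] yaw -1.5168 F [-4.1  0.7 12.7] w 35.2 gf 61.9 q6 1.34 M [ 0.11  1.05 -0.05]
```

```bash
python3 -m creep '{"slide": [[0,0,-0.7],[0,0,-0.7],[0,0,-0.7],[0,0,-0.7],[0,0,-0.7]], "spin": [0,0,0,0,0]}' 70 | grep -E "force|width"; python3 -m creep '{"slide": [[0,0,-5],[0,0,-20],[0,0,-45],[0,0,-80],[0,0,-115]], "spin": [0,0,0,0,0]}' | grep -E "force|width"; python3 -m creep '{"slide": [[20,0,0],[45,0,0],[75,0,0],[105,0,0],[110,0,0]], "spin": [0,0,0,0,0]}' 0 | grep -E "force|width"; python3 plan.py; python3 - <<'E'
from h import *
shot("scene","pics/s6.png");i=cv2.imread("pics/s6.png")
cv2.imwrite("pics/c6.png",cv2.resize(i[130:220,165:285],(800,600),interpolation=cv2.INTER_CUBIC))
E
```

```text
wrist_force: [-0.5, -0.1, 0.3]
gripper_width: 0.817
grasp_force: 0.0
wrist_force: [1.1, 0.5, -0.4]
gripper_width: 0.817
grasp_force: 0.0
wrist_force: [-0.2, -0.6, 0.3]
gripper_width: 0.003
grasp_force: 0.0
t 20.15 grasp [0.5358 0.0146 0.2134] yaw -1.5144 F [-0.2 -0.6  0.3] w 0.3 gf 0.0 q6 1.54 M [ 0.05  0.   -0.01]
```

View pics/c6.png

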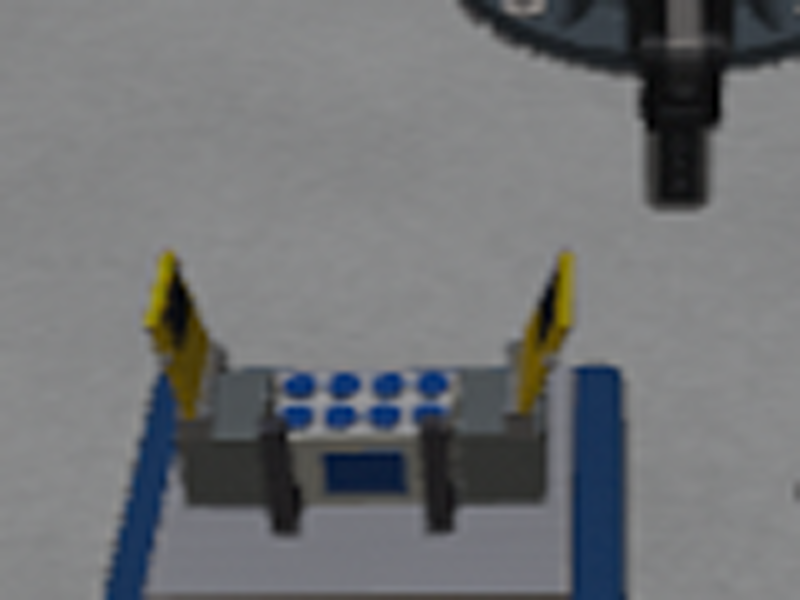

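The cassette sits level in the bay between the blocks, its caps at about (365,400), and the closed gripper is clear at (680,180). Next I swing the left cover over along an arc.

```bash
cat > sh.py <<'E'
import numpy as np
from station import observe
s=observe();R=np.array(s["eef_rot"]);p=np.array(s["eef_pos"])+R[:,2]*.173
d=p[:2]-[.5418,-.0975];a=.055
print("t",round(s["time_s"],2),"tip ys %.1f xs %.1f z %.1f"%(1e3*(-np.sin(a)*d[0]+np.cos(a)*d[1]),1e3*(np.cos(a)*d[0]+np.sin(a)*d[1]),p[2]*1e3),"F",np.round(s["wrist_force"],1))
E
python3 -m creep '{"slide": [[-4,0,20],[-10,0,43],[-12,0,45],[-26,0,44],[-40,0,43]], "spin": [0,0,0,0,0]}' | grep -E "wrist";python3 sh.py
```

```text
wrist_force: [-0.4, 0.5, 0.4]
t 20.7 tip ys 68.6 xs 0.7 z 153.1 F [-0.4  0.5  0.4]
```

```bash
python3 -m creep '{"slide": [[-10.6,0,3],[-20.6,0,7],[-29.6,0,13.5],[-34.6,0,19.5],[-34.6,0,19.5]], "spin": [0,0,0,0,0]}' | grep -E "wrist";python3 sh.py
```

```text
wrist_force: [-0.1, -0.7, 0.5]
t 21.2 tip ys 34.6 xs -0.4 z 131.4 F [-0.1 -0.7  0.5]
```

```bash
python3 -m creep '{"slide": [[-3,0,2],[-4,0,3]], "spin": [0,0]}' | grep -E "wrist";python3 sh.py; python3 -m creep '{"slide": [[0,0,1],[0,0,1]], "spin": [0,0]}' | grep -E "wrist";python3 sh.py; python3 -m creep '{"slide": [[0,0,1],[0,0,1]], "spin": [0,0]}' | grep -E "wrist";python3 sh.py
```

```text
wrist_force: [-0.5, 1.3, 0.7]
t 21.4 tip ys 31.5 xs 0.1 z 129.3 F [-0.5  1.3  0.7]
wrist_force: [-1.2, 0.1, 1.2]
t 21.6 tip ys 31.3 xs 0.2 z 128.5 F [-1.2  0.1  1.2]
wrist_force: [-0.0, -0.5, 1.5]
t 21.8 tip ys 31.2 xs 0.3 z 127.6 F [-0.  -0.5  1.5]
```

```bash
python3 - <<'E'
from h import *
shot("scene","pics/s7.png");i=cv2.imread("pics/s7.png")
cv2.imwrite("pics/c7.png",cv2.resize(i[130:220,165:285],(800,600),interpolation=cv2.INTER_CUBIC))
E
```

```text
(no output)
```

View pics/c7.png

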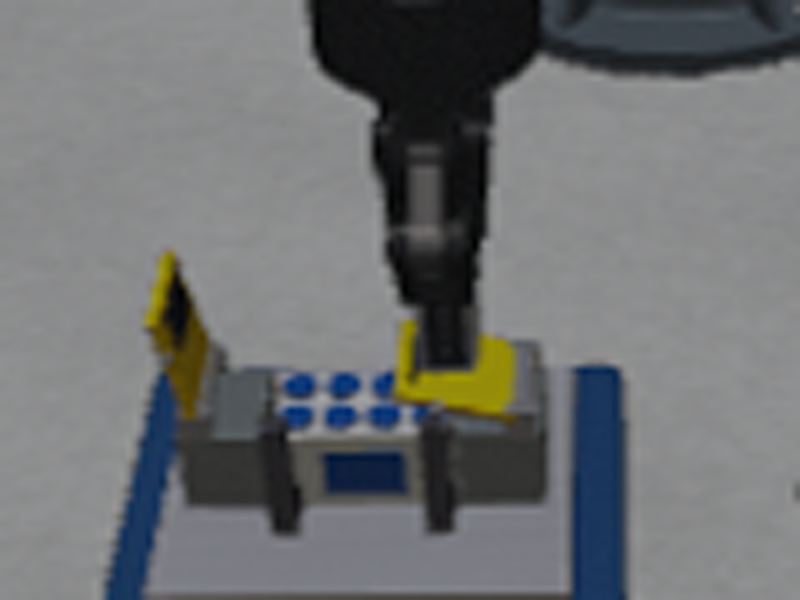

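The left cover is folded almost flat under the fingertips, its free edge at about crop (400,360). Now I press in 1 mm steps and watch the force.

```bash
python3 -m creep '{"slide": [[-1,0,0.7],[-1.5,0,0.7]], "spin": [0,0]}' | grep -E "wrist";python3 sh.py; python3 -m creep '{"slide": [[0,0,0.7],[0,0,0.7]], "spin": [0,0]}' | grep -E "wrist";python3 sh.py; python3 -m creep '{"slide": [[0,0,0.7],[0,0,0.7]], "spin": [0,0]}' | grep -E "wrist";python3 sh.py
```

```text
wrist_force: [0.3, 4.1, 3.2]
t 22.05 tip ys 30.3 xs 0.3 z 126.9 F [0.3 4.1 3.2]
wrist_force: [-1.2, 3.8, 5.5]
t 22.25 tip ys 30.1 xs 0.3 z 126.4 F [-1.2  3.8  5.5]
wrist_force: [-1.2, 2.7, 5.3]
t 22.45 tip ys 29.9 xs 0.2 z 125.8 F [-1.2  2.7  5.3]
```

```bash
python3 -m creep '{"slide": [[0,0,0.7],[0,0,0.7]], "spin": [0,0]}' >/dev/null;python3 sh.py; python3 -m creep '{"slide": [[0,0,0.7],[0,0,0.7]], "spin": [0,0]}'>/dev/null;python3 sh.py; python3 -m creep '{"slide": [[0,0,0.7],[0,0,0.7]], "spin": [0,0]}' >/dev/null;python3 sh.py
```

```text
t 22.65 tip ys 29.8 xs 0.2 z 125.2 F [-1.9  3.   7.3]
t 22.85 tip ys 29.7 xs 0.2 z 124.7 F [-2.8  2.8  8.7]
t 23.05 tip ys 29.6 xs 0.3 z 124.2 F [-3.4  1.3 10.6]
```

```bash
python3 -m creep '{"slide": [[0,0,0.8],[0,0,0.8]], "spin": [0,0]}' >/dev/null;python3 sh.py; python3 -m creep '{"slide": [[0,0,0.8],[0,0,0.8]], "spin": [0,0]}'>/dev/null;python3 sh.py; python3 -m creep '{"slide": [[0,0,0.7],[0,0,0.7]], "spin": [0,0]}' >/dev/null;python3 sh.py
```

```text
t 23.25 tip ys 29.4 xs 0.1 z 122.7 F [-0.4 -0.4 -0.4]
t 23.45 tip ys 29.6 xs 0.1 z 121.4 F [ 1.1  0.8 -0.8]
t 23.65 tip ys 29.8 xs 0.1 z 120.7 F [ 0.2 -0.4 -0.2]
```

The force fell from 10.6 N to zero at z≈124: the click. I'll touch down lightly to confirm the cover is fully shut.

```bash
python3 -m creep '{"slide": [[0,0,0.8],[0,0,0.8]], "spin": [0,0]}' >/dev/null;python3 sh.py; python3 -m creep '{"slide": [[0,0,0.7],[0,0,0.7]], "spin": [0,0]}'>/dev/null;python3 sh.py; python3 -m creep '{"slide": [[0,0,0.7],[0,0,0.7]], "spin": [0,0]}' >/dev/null;python3 sh.py
```

```text
t 23.85 tip ys 29.7 xs 0.1 z 120.0 F [-0.3  0.2 -0.2]
t 24.05 tip ys 29.8 xs 0.2 z 119.4 F [-1.5 -1.  -0.6]
t 24.25 tip ys 29.7 xs 0.2 z 118.9 F [-1.  -0.   0.5]
```

```bash
python3 -m creep '{"slide": [[0,0,-15],[0,0,-45],[-20,0,-75],[-55,0,-78],[-95,0,-78]], "spin": [0,0,0,0,0]}' >/dev/null; python3 sh.py; python3 -m creep '{"slide": [[-30,0,0],[-44,0,0],[-44,0,20],[-44,0,42],[-44,0,42]], "spin": [0,0,0,0,0]}' >/dev/null;python3 sh.py; python3 plan.py
```

```text
t 24.75 tip ys -65.8 xs 0.9 z 198.4 F [1.4 0.  0.1]
t 25.25 tip ys -108.2 xs -1.5 z 152.2 F [-1.7  0.6  0.1]
t 25.25 grasp [ 0.5463 -0.2057  0.1702] yaw -1.5168 F [-1.7  0.6  0.1] w -0.2 gf 0.0 q6 1.16 M [ 0.03  0.06 -0.03]
```

```bash
python3 -m creep '{"slide": [[15,1,0],[30,1,0],[40,1,0],[50,1,2],[60,1,6]], "spin": [0,0,0,0,0]}' >/dev/null; python3 sh.py; python3 -m creep '{"slide": [[0,0,0]], "spin": [0]}' >/dev/null; python3 sh.py
```

```text
t 25.75 tip ys -48.2 xs 1.7 z 149.5 F [ 0.5 -1.1  0.3]
t 25.85 tip ys -47.7 xs 0.9 z 148.5 F [ 0.5 -1.1  0. ]
```

```bash
python3 -m creep '{"slide": [[8.5,-1,8],[13.5,-1,15],[16.5,-1,19],[17.5,-1,21],[17.5,-1,21]], "spin": [0,0,0,0,0]}' >/dev/null; python3 sh.py; python3 -m creep '{"slide": [[0,0,0.8],[0,0,0.8]], "spin": [0,0]}' >/dev/null; python3 sh.py;  python3 -m creep '{"slide": [[0,0,0.8],[0,0,0.8]], "spin": [0,0]}' >/dev/null; python3 sh.py
```

```text
t 26.35 tip ys -31.8 xs -0.2 z 127.5 F [-1.  -0.7  1.3]
t 26.55 tip ys -31.8 xs -0.1 z 127.1 F [-1.9  0.1  3. ]
t 26.75 tip ys -31.7 xs -0.1 z 126.6 F [-2.9  0.4  5.7]
```

```bash
python3 -m creep '{"slide": [[0,0,0.8],[0,0,0.8]], "spin": [0,0]}' >/dev/null;python3 sh.py; python3 -m creep '{"slide": [[0,0,0.8],[0,0,0.8]], "spin": [0,0]}'>/dev/null;python3 sh.py; python3 -m creep '{"slide": [[0,0,0.8],[0,0,0.8]], "spin": [0,0]}' >/dev/null;python3 sh.py
```

```text
t 26.95 tip ys -31.6 xs -0.1 z 126.0 F [-4.1  1.1  8.9]
t 27.15 tip ys -31.4 xs -0.1 z 125.3 F [-3.   2.5  7.4]
t 27.35 tip ys -31.3 xs -0.1 z 124.5 F [-3.4  3.3  9.5]
```

```bash
python3 -m creep '{"slide": [[0,0,0.8],[0,0,0.8]], "spin": [0,0]}' >/dev/null;python3 sh.py; python3 -m creep '{"slide": [[0,0,0.8],[0,0,0.8]], "spin": [0,0]}'>/dev/null;python3 sh.py
```

```text
t 27.55 tip ys -31.6 xs 0.2 z 123.2 F [-0.3  0.2  0.5]
t 27.75 tip ys -31.8 xs 0.2 z 121.9 F [-0.4 -0.1  0.1]
```

The force dropped from 9.5 N to zero: the second click. Light touch-down, then retreat and look.

```bash
python3 -m creep '{"slide": [[0,0,1],[0,0,1.8],[0,0,1.8]], "spin": [0,0,0]}' >/dev/null;python3 sh.py; python3 -m creep '{"slide": [[0,0,0.8],[0,0,0.8]], "spin": [0,0]}'>/dev/null;python3 sh.py; python3 -m creep '{"slide": [[0,0,0.6],[0,0,0.6]], "spin": [0,0]}'>/dev/null;python3 sh.py
```

```text
t 28.05 tip ys -31.8 xs 0.1 z 120.2 F [ 0.1 -0.2  0.2]
t 28.25 tip ys -31.7 xs 0.1 z 119.5 F [-0.1 -0.6  0.3]
t 28.45 tip ys -31.8 xs 0.2 z 119.0 F [0.4 1.8 0.2]
```

```bash
python3 -m creep '{"slide": [[0,0,-15],[0,0,-45],[0,0,-85],[0,-20,-125],[0,-60,-150]], "spin": [0,0,0,0,0]}' >/dev/null; python3 -m creep '{"slide": [[0,-40,0],[0,-80,0],[0,-120,0],[0,-120,0],[0,-120,0]], "spin": [0,0,0,0,0]}' >/dev/null; python3 sh.py; python3 - <<'E'
from h import *
shot("scene","pics/s8.png");i=cv2.imread("pics/s8.png");shot("top","pics/t8.png")
cv2.imwrite("pics/c8.png",cv2.resize(i[140:260,110:410],(800,320),interpolation=cv2.INTER_CUBIC))
for l,P in(("orange_cassette",0),("bottle",0),("beaker",0)):
  for n in("scene","top"):
    print(l,n,[(np.array(d["position"])*[512,384]).round(1).tolist() for d in search_frame(n,l)[:2]])
E
```

```text
t 29.45 tip ys -31.7 xs -180.1 z 269.6 F [-0.1  0.  -0.1]
orange_cassette scene [[378.1, 181.5]]
orange_cassette top [[118.1, 256.6]]
bottle scene []
bottle top [[198.5, 137.7], [286.4, 201.1]]
beaker scene [[127.2, 191.1], [383.5, 192.8]]
beaker top [[270.5, 200.1], [381.9, 229.9]]
```

View pics/c8.png

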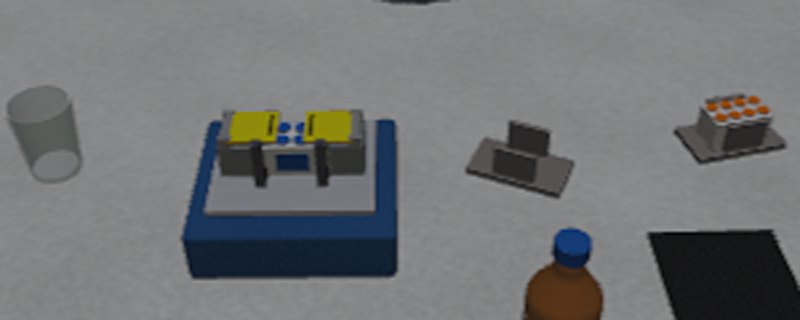

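Both covers lie level and shut, at crop (255,125) and (330,125). The cassette is in the bay, and the orange cassette, bottle and beaker are where they were.

```bash
python3 -c "
from station import hand_in; print(hand_in())"
```

```text
the job is handed in; nothing more can be done
None
```

The blue-capped cassette stands on the bay floor with both hold-down covers clicked shut, the highest wrist force I read was about 13 N, and the job was handed in at about 30 s of the 72 s allowed.

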